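# Load the paprika cartridge into the spice dispenser and index it one click

## Task

Put the red paprika cartridge into the empty cup of the spice dispenser and, pressing only lightly, turn it until its slotted foot drops over the hidden drive blade and it sits fully home on the cup's floor. Then turn the dispenser's wheel by its orange bar one click clockwise (seen from above), no farther and never backwards, so that the cartridge stands at the steel chute, and let go. Leave everything else where it stands.

Things in the scene. Friction and masses are not known exactly. Their poses are not given: they have to be found in the camera images.
- paprika: Loose upright spice cartridge, red cylinder with white cap, 40 mm in diameter (cap 40.6 mm), 80 mm tall, about 0.1 kg (cap: 60 to 80 mm up). Origin: centre of its underside, z up. The foot's lowest 8.5 mm are four black lugs (within the 40 mm diameter) that leave a cross of two slots, 8.5 mm wide, along its x and y axes, right across the foot, so it fits the drive blade every quarter turn.
- turmeric: Bystander: same cartridge in yellow. Origin: centre of its underside.
- herbs: Bystander: same cartridge in green. Origin: centre of its underside.
- pocket (a point): Centre of the floor of the wheel's one empty cup (38 mm above the table), 75 mm from the wheel's axis; z up, its x axis points from the cup to the wheel's axis. The grey cup is 42.4 mm wide inside, 57 mm outside; its rim is 31 mm above the floor, the top 9 mm flared to 52 mm.
- blade_top (a point): Top of the drive blade (30 by 6 mm) standing 7 mm above the middle of the cup's floor, sprung: it yields 2 N, then 2.5 N/mm for 3 mm, then is hard. Its angle about the vertical is random, NOT measured (this frame has the wheel's axes); it turns only under 0.4 N m. An unmatched cartridge is held 4 to 7 mm up; within 0.1 rad of a match it goes home. Fragile: 40 N of pressing or wedging breaks it.
- turn_bar (a point): Centre of the orange grip bar on the wheel's axis, 137 mm above the table: 52 mm long (along this frame's y), 12 mm thick (along x), 26 mm high, on a 16 mm post. Turns with the wheel; z up.
- wheel (a joint): Angle of the wheel in rad, 0 at the start (loading position), growing clockwise seen from above. A sprung roller makes it click every 1.047 rad (60 degrees): it takes about 0.2 to 0.4 N m to turn, hardest at the start of the click; past half way it is drawn on into the next click and centres itself there when let go.
- dispenser: Fixed black round foot of the dispenser, 210 mm wide. Origin: centre of its underside. At wheel angle 0 the empty cup lies on its -x side, over a yellow block at the rim; the steel chute (60 by 50 mm, 22 mm tall) stands 130 mm from the axis, one click clockwise from there. The wheel's five other cups, 75 mm centre to centre, hold fixed black-capped cartridges, tops 118 mm above the table.
- mug: Bystander: blue mug, 80 mm wide, 90 mm tall. Origin: centre of its underside.
Things that resemble listed ones, but are neither listed nor needed, are in the scene too. What is shaped like the paprika but blue, pink or purple is not meant.

How it is judged (in metres and radians):
On the way, in this order (a step that is already met when the one before it is completed fails the run):
1. the paprika cartridge sits fully home in the empty cup, over its drive blade, with the wheel still in the loading position (horizontal distance between paprika and pocket below 0.004 m and z of paprika in the frame of pocket between -0.003 and 0.0025 m and angle between paprika's own z axis and vertical below 0.1 rad and value of joint wheel between -0.2 and 0.2 rad), for 0.2 s.
2. the wheel has been turned one click clockwise with the cartridge still home (horizontal distance between paprika and pocket below 0.004 m and z of paprika in the frame of pocket between -0.003 and 0.0025 m and angle between paprika's own z axis and vertical below 0.1 rad and value of joint wheel between 0.9572 and 1.1372 rad), for 0.2 s.
At the end, for the whole second after the job is handed in: The paprika cartridge stands at rest and upright (within 0.1 rad) in its cup, within 4 mm of the cup's centre and 2.5 mm of its floor, released, and the wheel rests one click clockwise of the loading position (1.047 rad, within 0.09) (all of step 2 and linear speed of paprika below 0.02 m/s); the robot touches nothing.
It fails at once if the cartridge is pressed or wedged against the dispenser with more than 40 N (contact force between paprika and dispenser above 40 N).
It fails at once if the wheel is turned well past one click (value of joint wheel above 1.5 rad).
It fails at once if the wheel is turned backwards (value of joint wheel below -0.45 rad).
It fails at once if another cartridge or the mug is moved (distance of any of turmeric, herbs, mug from where it was at the start of the episode above 0.03 m).
It also fails if it takes over 72 s, if anything falls off the work surface, if the arm or the gripper's body presses on something with over 40 N, if the wrist force passes 120 N, or if a joint passes its speed limit or range.

## Robot

A 6-joint arm with a two-finger parallel gripper is mounted at the origin on the work surface. World frame = base frame: x ahead of the robot, y to its left, z up, the work surface at z = 0. Lengths are in mm, angles in rad, forces in N, time in s.
With the tool pointing down it reaches from about 425 to 925 mm from the base axis. Payload 12.5 kg.
Tool frame: the origin (TCP) lies midway between the tips of the shut fingers; the grasp point (between the pads) lies 19 mm behind it (r.tcp_to_grasp is the distance from the TCP to the grasp point, in mm); z points along the fingers, y is the line along which they close (so a half turn about z gives the same grasp; the last joint's range is limited). The gripper opens to 85 mm and grips with 20 to 120 N. Pads are 22 mm wide; open, the fingers measure 114 mm over their backs; the gripper's body (76 mm by 85 mm) begins 54 mm behind the grasp point. The pads swing forward as they close: fully open they stand 13 mm farther back than shut.
Start: joints at [-1.312, 0.491, 1.559, -0, 1.092, -0.106], TCP at [223, -583.88, 231.327] pointing down, gripper open.
Joint ranges: [-3.1, 3.1], [-0.84, 2.19], [0.05, 2.79], [-1.13, 4.28], [0.06, 2.93], [-2.69, 2.69]. Speed limits (rad/s): [2.22, 2.22, 2.79, 3.14, 3.14, 3.14].

## Interface

Orientations are given as a unit quaternion [x, y, z, w].
In Python, from station import r, cams gives the robot as it stands.
- The arm moves only by the tool carry_out, never from a script. Its arguments are lists of equal length, an entry for each row: "jaw": the opening, from 0 (shut) to 1 (fully open); "delta_pos": the shift along the tool's x, y, z in units of 40 mm (1.0 is 40 mm), a list of three; "roll": the turn about the tool's z in rad. A call has 1 to 8 rows; each row shifts and turns the commanded pose from where the row before left it, along the tool's axes as they then stand; what a row does not reach is not made up. A row lasts 1/8 s, in which the tool goes at most 62.5 mm and 10.7 degrees, less where a joint would pass 70% of its speed; a pose out of reach is approached as far as the arm can. A call is refused whole if a number of a shift passes 1 or a number of a turn 0.188, either way. A call with a gripper value outside its range is refused whole. The fingers move at their own pace and stop on an object; "grip_force" is the grip in N (left out, the last holds). Time passes only in rows, so rows that do not move let the fingers close. It gives the time, the measured TCP pose, the force, the opening and the grip force at its end, in the units of the state.
- r.observe(): the state, without advancing time (a new reading comes with each control period).
- cams.get_image(name): name is "side" or "top"; returns a dict with "img" (420x560x3 uint8, red, green, blue), "K" (3x3 intrinsics, pixels), "R" (3x3) and "t" (3): a world point X has camera coordinates R X + t. Camera axes: x right, y down, z forward; pixel columns grow to the right and rows downward; lengths in mm; the calibration is good to about 2 mm. A picture is of the moment at which its call begins. There is no depth.
- r.sign_off(): hands the job in; it is judged then, once.
The state is a dict: "t": time; "qpos": joint angles; "joint_vel": joint speeds; "joint_torque": joint torques, N m; "eef_pos": TCP position; "tool_rot": TCP orientation; "ft_force": force on the tool from outside, world axes, zero at the start; "ft_torque": the same for the moment, N m; "opening": finger opening in mm; "grasp_force": force on a finger pad.
Only numpy, scipy, OpenCV 4.12 (cv2) and the standard library are available. Lean on these libraries where they do the work, as an engineer would, in place of code of your own. Each camera call takes 0.05 s, during which the arm holds its last target. There are 200 camera calls.

## Working session

There is one attempt and no reset: what is moved stays moved. The work goes in short steps, Python scripts to look and compute and a tool call to move; the robot and the scene stay as the last step left them, time stands still between calls to the robot, and variables do not carry over. Pictures are saved under pics/ and viewed, at most 10 in all, crops included, and the job is handed in when it is done.

Besides the shell and the picture viewer there is one more tool, called after "Call:" as name(argument=value, ...), one argument or row to a line, values as JSON. carry_out: Moves the arm, as the interface text tells. Its arguments: {"type":"object","properties":{"jaw":{"type":"array"},"delta_pos":{"type":"array"},"roll":{"type":"array"},"grip_force":{"type":"number"}},"required":["jaw","delta_pos","roll"]}

```bash
mkdir -p pics; ls; python3 - <<'E'
from station import r,cams
import cv2,numpy as np
for n in("top","side"):
    d=cams.get_image(n);cv2.imwrite(f"pics/{n}0.png",d["img"][:,:,::-1]);np.savez(f"{n}0.npz",**d)
    print(n,d["K"].tolist(),(-d["R"].T@d["t"]).round().tolist(),d["R"].round(3).tolist())
print(r.observe())
E
```

```text
pics
top [[497.49688015959185, 0.0, 283.6010680950624], [0.0, 497.49688015959185, 209.4149343167031], [0.0, 0.0, 1.0]] [381.0, 8.0, 1363.0] [[-0.028, -1.0, -0.011], [-0.991, 0.029, -0.128], [0.128, 0.007, -0.992]]
side [[443.98297834903497, 0.0, 282.5427579278368], [0.0, 443.98297834903497, 209.3490137193288], [0.0, 0.0, 1.0]] [294.0, 939.0, 852.0] [[-0.97, -0.244, -0.011], [-0.141, 0.596, -0.791], [0.199, -0.765, -0.612]]
{'t': 0.1, 'qpos': array([-1.31160861e+00,  4.91506502e-01,  1.55942285e+00,  6.52460320e-06,
        1.09171196e+00, -1.05594118e-01]), 'joint_vel': array([-0.00173279, -0.00102209, -0.00111417,  0.00098785,  0.00148078,
       -0.00080539]), 'joint_torque': array([ 2.65789757e-03, -6.19447517e+01, -2.62025911e+01, -7.59151931e-05,
        2.90613505e-03,  2.92486547e-06]), 'eef_pos': array([ 222.93594528, -583.65470598,  230.76986426]), 'tool_rot': array([ 9.83412974e-01,  1.81379845e-01, -3.73416889e-05, -5.23007855e-04]), 'ft_force': array([-0.32757228, -0.12650098,  0.41707505]), 'ft_torque': array([ 0.0104228 , -0.01403055,  0.02465647]), 'grasp_force': 0.0, 'opening': 85.33193575785336}
```

View pics/top0.png

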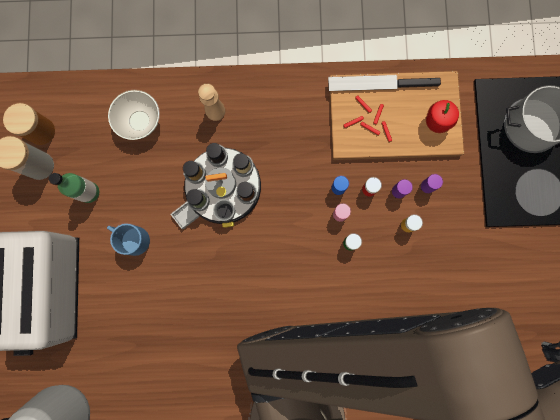

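View pics/side0.png

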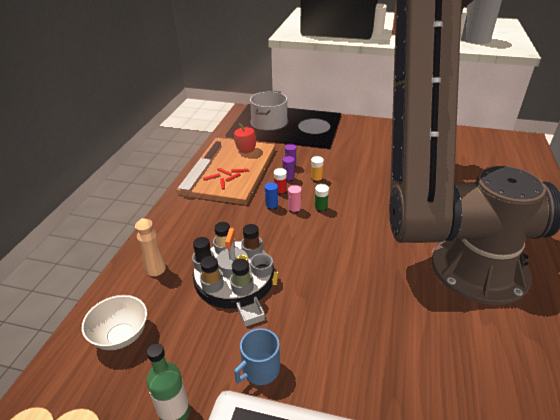

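The top view shows paprika's white cap at about (373,185), with blue (341,184), pink (342,212) and purple (403,188) beside it. The dispenser is centred near (221,185), the orange bar is at (216,177), the empty cup at (224,209), the yellow block at (228,224) and the chute at (185,215). The side view shows paprika at (280,178), the cup at (262,264) and the bar at (230,238).

```bash
cat > h.py <<'E'
import numpy as np,cv2
def load(n): return dict(np.load(n+".npz"))
def ray(d,p,z):
    c=-d["R"].T@d["t"]; v=d["R"].T@np.linalg.inv(d["K"])@[p[0],p[1],1]
    return (c+v*(z-c[2])/v[2])
def proj(d,X):
    q=d["K"]@(d["R"]@np.asarray(X,float)+d["t"]); return q[:2]/q[2]
def tri(a,pa,b,pb):
    A=[];B=[]
    for d,p in((a,pa),(b,pb)):
        c=-d["R"].T@d["t"]; v=d["R"].T@np.linalg.inv(d["K"])@[p[0],p[1],1];v/=np.linalg.norm(v)
        P=np.eye(3)-np.outer(v,v);A.append(P);B.append(P@c)
    return np.linalg.lstsq(np.vstack(A),np.hstack(B),rcond=None)[0]
E
python3 - <<'E'
from h import *
a=cv2.imread("pics/top0.png")
c1=cv2.resize(a[135:245,165:275],(600,600),interpolation=cv2.INTER_CUBIC)
cv2.imwrite("pics/c1.png",c1)
s=cv2.imread("pics/side0.png")
c2=cv2.resize(s[215:335,180:300],(600,600),interpolation=cv2.INTER_CUBIC)
cv2.imwrite("pics/c2.png",c2)
T=load("top0");S=load("side0")
for n,d in(("top",T),("side",S)):
    hsv=cv2.cvtColor(d["img"],cv2.COLOR_RGB2HSV)
    ms={"orange":cv2.inRange(hsv,(8,200,180),(16,255,255)),"white":cv2.inRange(hsv,(0,0,170),(180,50,255)),"red":cv2.inRange(hsv,(0,200,90),(4,255,255)),"yel":cv2.inRange(hsv,(22,150,120),(32,255,255))}
    for k,m in ms.items():
        nn,l,st,ce=cv2.connectedComponentsWithStats(m)
        print(n,k,[(ce[i].round(1).tolist(),st[i].tolist()) for i in range(1,nn) if 15<st[i,4]<600][:12])
E
```

```text
top orange []
top white [([147.5, 66.8], [141, 66, 12, 2, 16]), ([537.3, 125.6], [523, 89, 32, 53, 485]), ([229.8, 163.9], [221, 149, 18, 37, 222]), ([201.8, 159.6], [195, 153, 12, 16, 97]), ([253.8, 178.8], [247, 167, 12, 25, 127]), ([373.1, 184.4], [366, 177, 15, 15, 181]), ([202.4, 186.4], [198, 180, 8, 12, 40]), ([232.9, 197.4], [229, 187, 8, 19, 50]), ([209.3, 211.5], [202, 204, 14, 16, 105]), ([182.1, 216.7], [175, 206, 13, 22, 141]), ([236.2, 215.2], [233, 213, 8, 6, 25]), ([414.2, 222.0], [407, 215, 16, 15, 189])]
top red [([361.8, 104.4], [356, 98, 13, 14, 16]), ([439.4, 120.6], [426, 100, 33, 33, 352]), ([366.4, 192.2], [362, 187, 12, 9, 40])]
top yel [([220.8, 191.1], [217, 187, 9, 9, 66]), ([227.8, 224.2], [223, 222, 11, 5, 40])]
side orange []
side white [([464.5, 10.0], [463, 8, 4, 5, 18]), ([388.5, 21.0], [383, 12, 11, 19, 143]), ([291.1, 56.9], [278, 49, 27, 23, 293]), ([352.4, 57.6], [350, 54, 6, 10, 20]), ([378.4, 74.0], [374, 71, 9, 7, 20]), ([309.8, 82.2], [305, 79, 11, 9, 36]), ([459.3, 109.6], [457, 91, 7, 33, 100]), ([492.5, 104.9], [483, 95, 21, 22, 200]), ([490.1, 124.4], [486, 122, 8, 5, 16]), ([434.1, 133.2], [431, 132, 7, 4, 17]), ([548.8, 137.6], [545, 133, 9, 12, 52]), ([317.3, 160.8], [311, 156, 12, 11, 93])]
side red [([240.8, 169.8], [232, 169, 16, 2, 21]), ([232.8, 176.4], [226, 173, 14, 8, 28]), ([222.1, 183.2], [221, 179, 3, 10, 21]), ([281.4, 185.6], [274, 179, 12, 14, 97])]
side yel []
```

View pics/c1.png

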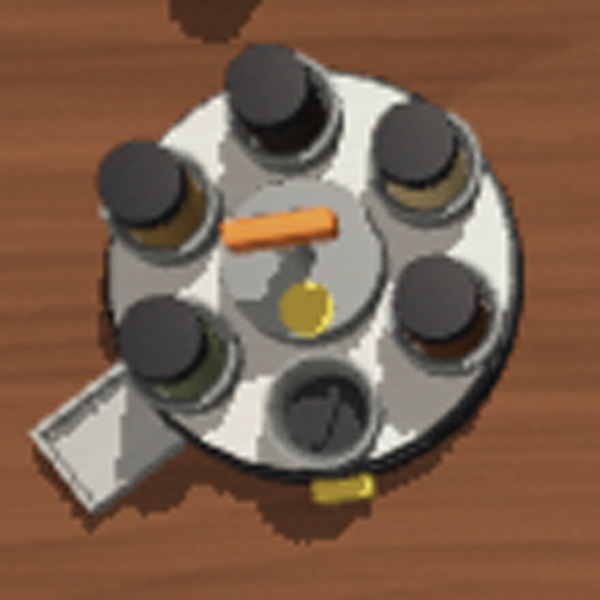

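View pics/c2.png

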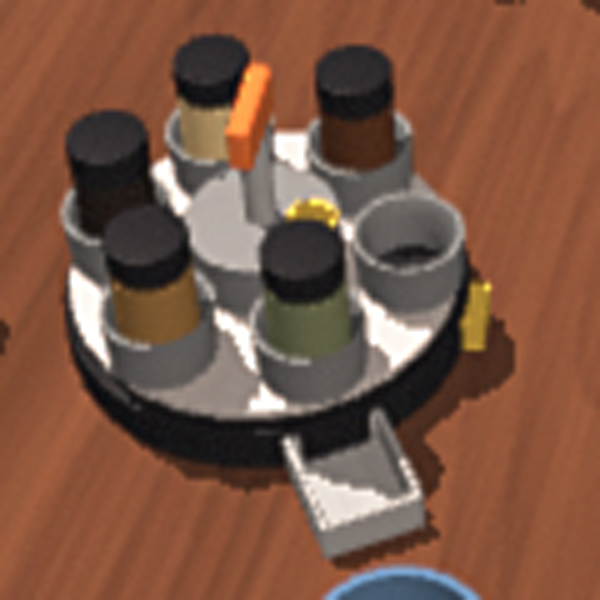

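The top crop shows cap-top centres at (267,85), (412,145), (437,298), (160,338) and (141,185). The cup rim is at about (323,408), with a faint blade line inside from about (345,390) to (320,445), and the bar is at (280,228). The side crop shows the cup rim at about (410,235) and the bar's top edge from (262,68) to (238,130).

```bash
python3 - <<'E'
from h import *
from scipy.optimize import least_squares
T=load("top0");S=load("side0")
f=lambda p:((p[0]+.5)/5.4545+165-.5,(p[1]+.5)/5.4545+135-.5)
g=lambda p:((p[0]+.5)/5+180-.5,(p[1]+.5)/5+215-.5)
caps=np.array([ray(T,f(p),118)[:2] for p in[(141,185),(267,85),(412,145),(437,298),(160,338)]])
print(caps.round(1))
k=np.array([2,3,4,5,1])  # clicks clockwise from the cup
def model(q): 
    th=q[2]-k*np.pi/3
    return q[:2]+75*np.c_[np.cos(th),np.sin(th)]
s=least_squares(lambda q:(model(q)-caps).ravel(),[*caps.mean(0),np.pi]);q=s.x
print("axis",q,s.fun.reshape(-1,2).round(1))
cup=q[:2]+75*np.array([np.cos(q[2]),np.sin(q[2])]);print("cup",cup,"rim top",ray(T,f((323,408)),69),"rim side",ray(S,g((410,235)),69))
print("bar top",ray(T,f((280,228)),145), ray(T,f((222,232)),150),ray(T,f((333,213)),150),"bar side", ray(S,g((250,95)),150))
print("block",ray(T,f((343,488)),20),"foot",)
print("blade",ray(T,f((345,390)),45),ray(T,f((320,445)),45))
for p in[(78,108)]: pass
hs=cv2.cvtColor(S["img"],cv2.COLOR_RGB2HSV)[165:182,270:292]
for n,d,box,z in(("top",T,(362,172,384,200),80),("side",S,(270,166,290,194),80)):
    x0,y0,x1,y1=box;h=cv2.cvtColor(d["img"],cv2.COLOR_RGB2HSV)[y0:y1,x0:x1]
    m=cv2.inRange(h,(0,0,110),(180,60,255));ys,xs=np.nonzero(m)
    print(n,xs.min()+x0,xs.max()+x0,ys.min()+y0,ys.max()+y0,xs.mean()+x0,ys.mean()+y0)
    print(ray(d,(xs.mean()+x0,ys.mean()+y0),80),ray(d,(xs.mean()+x0,ys.mean()+y0),70))
for nm,p in dict(blue=(341,184),pink=(342,212),purple=(403,188),green=(353,241)).items(): print(nm,ray(T,p,80))
a=cv2.imread("pics/top0.png")
c=np.hstack([cv2.resize(a[195:225,205:245],(400,300),interpolation=cv2.INTER_CUBIC)*2 if 0 else cv2.convertScaleAbs(cv2.resize(a[195:225,205:245],(400,300),interpolation=cv2.INTER_CUBIC),alpha=2.2),cv2.resize(a[170:206,350:398],(400,300),interpolation=cv2.INTER_CUBIC)])
cv2.imwrite("pics/c3.png",c)
E
```

```text
[[653.7 252.6]
 [699.8 193. ]
 [668.9 125.2]
 [595.8 114.8]
 [580.9 244.1]]
axis [624.9383246  184.16040676   3.26114724] [[ 0.7  0.5]
 [-0.4  0.1]
 [ 1.  -1.1]
 [-0.4  0.4]
 [-0.9  0.1]]
cup [550.47368518 175.21515795] rim top [552.27165516 174.91230346  69.        ] rim side [548.23272256 179.20921851  69.        ]
bar top [625.77870534 183.74381807 145.        ] [623.72566508 209.48892041 150.        ] [630.9878537  158.77270128 150.        ] bar side [624.21665298 183.60174303 150.        ]
block [518.30868233 171.76831548  20.        ] foot
blade [564.0402385  167.07486288  45.        ] [537.22848546 179.70638437  45.        ]
top 365 381 177 192 372.95652173913044 184.67149758454107
[ 604.34570634 -217.35790787   80.        ] [ 606.08807468 -219.11714782   70.        ]
side 274 286 168 179 279.94117647058823 173.375
[ 599.34636247 -205.25463465   80.        ] [ 603.29418763 -220.06753212   70.        ]
blue [ 608.6483734  -134.08974154   80.        ]
pink [ 534.86568782 -133.51124158   80.        ]
purple [ 593.1790828  -295.08668196   80.        ]
green [ 458.82359145 -158.54527553   80.        ]
```

View pics/c3.png

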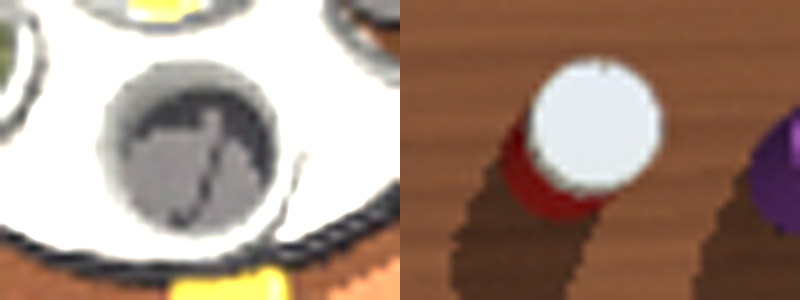

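The left half shows the cup, where a dark blade-like line tilts roughly 20° from vertical. The right half shows paprika's cap disc centred at (596,125), which is (604.6,-217.5) at z=80. That agrees with the given sizes and reach, so I'm moving now.

Call:
carry_out(
  jaw=[1, 1, 1, 1, 1, 1, 1, 1],
  delta_pos=[
    [1, -0.42, 0],
    [1, -0.42, 0],
    [1, -0.42, 0],
    [1, -0.42, 0],
    [1, -0.42, 0],
    [1, -0.42, 0],
    [1, -0.42, 0],
    [1, -0.42, 0],
  ],
  roll=[0, 0, 0, 0, 0, 0, 0, 0],
  grip_force=40,
)

```text
t: 1.1
eef_pos: [474.9, -343.0, 231.1]
tool_rot: [0.983, 0.181, -0.0, -0.0]
ft_force: [0.6, -0.8, -0.7]
opening: 85.6
grasp_force: 0.0
```

Call:
carry_out(
  jaw=[1, 1, 1, 1, 1, 1, 1, 1],
  delta_pos=[
    [1, -0.43, 0],
    [1, -0.43, 0],
    [1, -0.43, 0],
    [1, -0.43, 0],
    [0, 0, 0.5],
    [0, 0, 0.5],
    [0, 0, 0.5],
    [0, 0, 0.5],
  ],
  roll=[0, 0, 0, 0, -0.172, -0.172, -0.172, -0.172],
)

```text
t: 2.1
eef_pos: [598.8, -222.7, 150.3]
tool_rot: [0.863, 0.505, -0.0, -0.0]
ft_force: [0.2, -1.1, -0.0]
opening: 85.6
grasp_force: 0.0
```

Call:
carry_out(
  jaw=[1, 1, 1, 1, 1],
  delta_pos=[
    [0, 0, 0],
    [0, 0, 0],
    [0, 0, 0],
    [0, 0, 0],
    [0, 0, 0],
  ],
  roll=[-0.172, -0.172, -0.172, 0, 0],
)

```text
t: 2.72
eef_pos: [598.9, -222.8, 151.1]
tool_rot: [0.709, 0.705, -0.0, -0.0]
ft_force: [-0.6, 0.3, -0.4]
opening: 85.7
grasp_force: 0.0
```

Call:
carry_out(
  jaw=[1, 1, 1, 1, 1, 1, 0.6, 0.4],
  delta_pos=[
    [0.14, 0.15, 0.2],
    [0, 0, 0.4],
    [0, 0, 0.5],
    [0, 0, 0.5],
    [0, 0, 0.5],
    [0, 0, 0.4],
    [0, 0, 0],
    [0, 0, 0],
  ],
  roll=[0, 0, 0, 0, 0, 0, 0, 0],
)

```text
t: 3.72
eef_pos: [605.2, -217.3, 51.6]
tool_rot: [0.708, 0.706, 0.0, 0.0]
ft_force: [0.3, -0.0, -0.8]
opening: 51.5
grasp_force: 0.0
```

Call:
carry_out(
  jaw=[0.3, 0.3, 0.3, 0.3, 0.3, 0.3],
  delta_pos=[
    [0, 0, 0],
    [0, 0, 0],
    [0, 0, 0],
    [0, 0, 0],
    [0, 0, 0],
    [0, 0, 0],
  ],
  roll=[0, 0, 0, 0, 0, 0],
)

```text
t: 4.47
eef_pos: [605.2, -217.4, 52.1]
tool_rot: [0.708, 0.706, 0.0, 0.001]
ft_force: [-0.8, 0.8, 6.4]
opening: 39.1
grasp_force: 40.3
```

Call:
carry_out(
  jaw=[0.3, 0.3, 0.3, 0.3, 0.3, 0.3, 0.3, 0.3],
  delta_pos=[
    [0, 0, -0.3],
    [0, 0, -0.8],
    [0, 0, -0.9],
    [0, 0, -0.9],
    [0, 0, -0.5],
    [0.5, -0.07, 0],
    [0.9, -0.12, 0],
    [1, -0.14, 0],
  ],
  roll=[0, 0, 0, 0, 0, 0, 0, 0],
)

```text
t: 5.48
eef_pos: [590.9, -119.3, 186.4]
tool_rot: [0.708, 0.706, -0.0, -0.001]
ft_force: [1.0, 0.6, -1.3]
opening: 39.1
grasp_force: 40.5
```

Call:
carry_out(
  jaw=[0.3, 0.3, 0.3, 0.3, 0.3, 0.3, 0.3, 0.3],
  delta_pos=[
    [1, -0.14, 0],
    [1, -0.14, 0],
    [1, -0.14, 0],
    [1, -0.14, 0],
    [1, -0.14, 0],
    [1, -0.14, 0],
    [1, -0.14, 0],
    [0.44, -0.06, 0],
  ],
  roll=[0, 0, 0, 0, 0, 0, 0, 0],
)

```text
t: 6.48
eef_pos: [549.4, 178.8, 186.6]
tool_rot: [0.707, 0.707, -0.001, -0.0]
ft_force: [0.5, -1.2, -0.7]
opening: 39.4
grasp_force: 40.5
```

Call:
carry_out(
  jaw=[0.3, 0.3],
  delta_pos=[
    [0, 0, 0],
    [0, 0, 0],
  ],
  roll=[0, 0],
)

```text
t: 6.72
eef_pos: [550.8, 175.8, 187.0]
tool_rot: [0.708, 0.706, -0.0, -0.0]
ft_force: [-0.1, -0.1, -0.0]
opening: 39.6
grasp_force: 40.5
```

```bash
python3 - <<'E'
from station import r,cams
from h import *
S=cams.get_image("side");T=cams.get_image("top");np.savez("side1.npz",**S);np.savez("top1.npz",**T)
a=cv2.resize(S["img"][160:310,190:310],(480,600),interpolation=cv2.INTER_CUBIC)[:,:,::-1]
b=cv2.resize(T["img"][140:260,160:224],(320,600),interpolation=cv2.INTER_CUBIC)[:,:,::-1]
b=cv2.resize(T["img"][150:240,190:270],(320,360),interpolation=cv2.INTER_CUBIC)[:,:,::-1]
b=np.vstack([b,np.zeros((240,320,3),np.uint8)])
cv2.imwrite("pics/p1.png",np.hstack([a,b]))
o=r.observe();print(o["eef_pos"],o["qpos"],o["ft_force"],o["t"])
E
```

```text
[551.04826143 175.5287622  187.14783549] [ 1.94283198e-01  4.73506489e-01  1.72606750e+00 -2.94338470e-04
  9.42264954e-01  1.97589710e-01] [-0.22656767  0.09787677 -0.79176561] 6.825
```

View pics/p1.png

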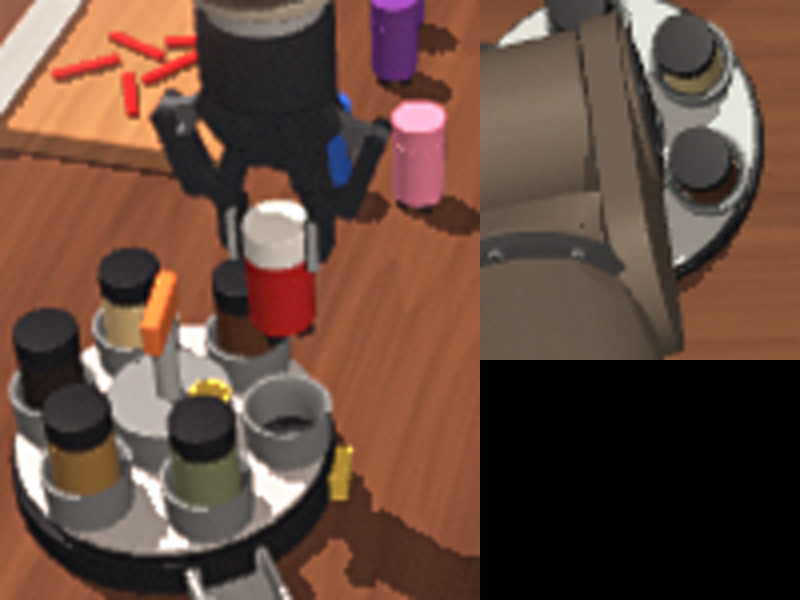

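Side crop (4x, offset 190,160): paprika is held upright, its cap spans columns 243–309 near row 235, and its red body spans about 248–316 near row 310. The empty cup's rim spans 243–331 near row 408. In the top crop the arm hides the cup.

```bash
python3 - <<'E'
from h import *
S=load("side1");g=lambda X:((proj(S,X)-[190,160]+.5)*4-.5).round(1)
zb=187.1-51.8
print("cap top c",g([551,175.5,zb+80]),"mid",g([551,175.5,zb+70]),"bottom",g([551,175.5,zb]),"low",g([551,175.5,zb+15]))
print("rim",g([551,175.5,69]), "dx,dy 5mm:",g([556,175.5,69]),g([551,180.5,69]))
# silhouettes: red body columns by row, white cap
hsv=cv2.cvtColor(S["img"],cv2.COLOR_RGB2HSV)
m=cv2.inRange(hsv,(0,150,60),(5,255,255))|cv2.inRange(hsv,(175,150,60),(180,255,255))
for y in range(226,242,3):
    xs=np.nonzero(m[y,245:275])[0]+245
    if len(xs):print(y,xs.min(),xs.max(),((xs.min()+xs.max())/2-190+.5)*4-.5, (y-160+.5)*4-.5)
E
```

```text
cap top c [275.1 220.6] mid [275.9 234.1] bottom [280.9 324.2] low [279.9 305.5]
rim [285.3 403.1] dx,dy 5mm: [277.7 401.8] [283.1 408.6]
226 251 265 273.5 265.5
229 251 268 279.5 277.5
232 252 268 281.5 289.5
235 252 268 281.5 301.5
238 252 268 281.5 313.5
241 253 267 281.5 325.5
```

Call:
carry_out(
  jaw=[0.3, 0.3, 0.3, 0.3, 0.3, 0.3, 0.3, 0.3],
  delta_pos=[
    [0, 0, 0.3],
    [0, 0, 0.4],
    [0, 0, 0.4],
    [0, 0, 0.3],
    [0, 0, 0.2],
    [0, 0, 0.15],
    [0, 0, 0.15],
    [0, 0, 0],
  ],
  roll=[0, 0, 0, 0, 0, 0, 0, 0],
  grip_force=25,
)

```text
t: 7.82
eef_pos: [550.8, 176.5, 111.0]
tool_rot: [0.708, 0.706, -0.0, -0.0]
ft_force: [-0.3, -0.7, -1.3]
opening: 39.6
grasp_force: 40.5
```

Call:
carry_out(
  jaw=[0.3, 0.3, 0.3, 0.3, 0.3, 0.3],
  delta_pos=[
    [0, 0, 0.05],
    [0, 0, 0.05],
    [0, 0, 0.05],
    [0, 0, 0.05],
    [0, 0, 0],
    [0, 0, 0],
  ],
  roll=[0, 0, 0, 0, 0, 0],
)

```text
t: 8.57
eef_pos: [550.9, 176.5, 103.3]
tool_rot: [0.708, 0.706, -0.0, 0.0]
ft_force: [0.4, 0.5, -0.4]
opening: 39.4
grasp_force: 40.5
```

Call:
carry_out(
  jaw=[0.3, 0.3, 0.3, 0.3, 0.3, 0.3, 0.3],
  delta_pos=[
    [0, 0, 0.04],
    [0, 0, 0.04],
    [0, 0, 0.04],
    [0, 0, 0.03],
    [0, 0, 0.03],
    [0, 0, 0],
    [0, 0, 0],
  ],
  roll=[0, 0, 0, 0, 0, 0, 0],
)

```text
t: 9.45
eef_pos: [550.9, 176.5, 96.3]
tool_rot: [0.708, 0.706, 0.0, 0.0]
ft_force: [-1.3, -0.1, 3.0]
opening: 39.7
grasp_force: 40.8
```

Call:
carry_out(
  jaw=[0.3, 0.3, 0.3, 0.3, 0.3],
  delta_pos=[
    [0, 0, 0.02],
    [0, 0, 0],
    [0, 0, 0],
    [0, 0, 0],
    [0, 0, 0],
  ],
  roll=[0, 0, 0.09, 0.09, 0],
  grip_force=20,
)

```text
t: 10.07
eef_pos: [551.3, 176.6, 95.5]
tool_rot: [0.768, 0.64, 0.0, 0.0]
ft_force: [0.7, 0.9, 4.5]
opening: 39.4
grasp_force: 40.9
```

```bash
python3 -c "
from station import r
o=r.observe();print(o['ft_force'],o['ft_torque'],o['eef_pos'])"
```

```text
[0.66884726 0.90502404 4.53438694] [ 0.17028174 -0.17595534 -0.00223103] [551.32872137 176.5894412   95.49335975]
```

Call:
carry_out(
  jaw=[0.3, 0.3, 0.3],
  delta_pos=[
    [0, 0, 0],
    [0, 0, 0],
    [0, 0, 0],
  ],
  roll=[0.09, 0.09, 0],
)

```text
t: 10.45
eef_pos: [551.3, 176.6, 95.5]
tool_rot: [0.822, 0.569, 0.0, 0.0]
ft_force: [1.6, 0.2, 4.9]
opening: 39.7
grasp_force: 40.9
```

Call:
carry_out(
  jaw=[0.3, 0.3, 0.3],
  delta_pos=[
    [0, 0, 0],
    [0, 0, 0],
    [0, 0, 0],
  ],
  roll=[0.08, 0.08, 0],
)

```text
t: 10.82
eef_pos: [551.2, 176.5, 95.4]
tool_rot: [0.865, 0.502, 0.0, 0.0]
ft_force: [-0.1, 0.8, 4.4]
opening: 39.6
grasp_force: 40.9
```

Call:
carry_out(
  jaw=[0.3, 0.3, 0.3],
  delta_pos=[
    [0, 0, 0],
    [0, 0, 0],
    [0, 0, 0],
  ],
  roll=[0.08, 0.08, 0],
)

```text
t: 11.2
eef_pos: [551.1, 176.5, 95.3]
tool_rot: [0.902, 0.432, 0.0, 0.0]
ft_force: [0.3, 0.5, 4.5]
opening: 39.8
grasp_force: 40.9
```

Call:
carry_out(
  jaw=[0.3, 0.3, 0.3],
  delta_pos=[
    [0, 0, 0],
    [0, 0, 0],
    [0, 0, 0],
  ],
  roll=[0.08, 0.08, 0],
)

```text
t: 11.58
eef_pos: [551.0, 176.5, 95.3]
tool_rot: [0.934, 0.358, 0.0, 0.0]
ft_force: [1.0, 0.9, 3.6]
opening: 39.5
grasp_force: 41.0
```

```bash
python3 -c "
from station import r
o=r.observe();print(o['ft_force'],o['ft_torque'],o['eef_pos'])"
```

```text
[1.04883561 0.91069253 3.61592163] [ 0.09377088 -0.3461333   0.06391715] [551.03065288 176.45832087  95.3114341 ]
```

Call:
carry_out(
  jaw=[0.3, 0.3, 0.3],
  delta_pos=[
    [0, 0, 0],
    [0, 0, 0],
    [0, 0, 0],
  ],
  roll=[0.08, 0.08, 0],
)

```text
t: 11.95
eef_pos: [550.3, 176.3, 94.7]
tool_rot: [0.959, 0.282, -0.001, 0.0]
ft_force: [-0.5, -1.0, 0.0]
opening: 39.4
grasp_force: 40.5
```

```bash
python3 -c "
from station import r
o=r.observe();print(o['ft_force'],o['ft_torque'],o['eef_pos'])"
```

```text
[-0.52139607 -0.97720498  0.03279212] [ 0.04543718 -0.04358035  0.015279  ] [550.31432923 176.29820627  94.72261812]
```

The force fell to zero, so the slot has found the blade. Lowering to the floor.

Call:
carry_out(
  jaw=[0.3, 0.3, 0.3, 0.3, 0.3],
  delta_pos=[
    [0, 0, 0.03],
    [0, 0, 0.03],
    [0, 0, 0.03],
    [0, 0, 0],
    [0, 0, 0],
  ],
  roll=[0, 0, 0, 0, 0],
)

```text
t: 12.58
eef_pos: [550.9, 176.5, 91.7]
tool_rot: [0.96, 0.281, -0.0, 0.0]
ft_force: [0.0, -0.5, -1.5]
opening: 38.8
grasp_force: 40.5
```

Call:
carry_out(
  jaw=[0.3, 0.3, 0.3, 0.3, 0.3],
  delta_pos=[
    [0, 0, 0.02],
    [0, 0, 0.02],
    [0, 0, 0.01],
    [0, 0, 0],
    [0, 0, 0],
  ],
  roll=[0, 0, 0, 0, 0],
)

```text
t: 13.2
eef_pos: [551.1, 176.6, 90.1]
tool_rot: [0.96, 0.281, 0.0, 0.0]
ft_force: [-1.0, 0.2, 5.0]
opening: 39.5
grasp_force: 41.0
```

Call:
carry_out(
  jaw=[0.55, 0.6, 0.65, 0.65, 0.65, 0.65],
  delta_pos=[
    [0, 0, 0],
    [0, 0, 0],
    [0, 0, 0],
    [0, 0, 0],
    [0, 0, -0.2],
    [0, 0, -0.4],
  ],
  roll=[0, 0, 0, 0, 0, 0],
)

```text
t: 13.95
eef_pos: [550.8, 176.5, 114.2]
tool_rot: [0.96, 0.281, -0.0, -0.0]
ft_force: [0.2, 0.6, -0.6]
opening: 55.5
grasp_force: 0.0
```

Call:
carry_out(
  jaw=[0.65, 0.65, 0.65, 0.65, 0.65],
  delta_pos=[
    [0, 0, -0.7],
    [0, 0, -0.8],
    [0, 0, -0.8],
    [0, 0, 0],
    [0, 0, 0],
  ],
  roll=[0, 0, 0, 0, 0],
)

```text
t: 14.58
eef_pos: [550.6, 176.4, 205.8]
tool_rot: [0.96, 0.281, 0.0, 0.0]
ft_force: [-0.1, 0.2, 0.1]
opening: 55.2
grasp_force: 0.0
```

```bash
python3 - <<'E'
from station import r,cams
from h import *
S=cams.get_image("side");np.savez("side2.npz",**S)
cv2.imwrite("pics/p2.png",cv2.resize(S["img"][190:330,170:310],(600,600),interpolation=cv2.INTER_CUBIC)[:,:,::-1])
g=lambda X:((proj(S,X)-[170,190]+.5)*600/140-.5).round(1)
print("cap top c if home",g([551,176,118]),"7mm up",g([551,176,125]),"rim",g([551,176,69]),"neighbour top",g([580.9,244.1,118]))
o=r.observe();print(o["eef_pos"],o["tool_rot"],o["qpos"],o["ft_force"],o["t"],o["opening"])
E
```

```text
cap top c if home [387.7 242.1] 7mm up [387.2 232.9] rim [391.2 304. ] neighbour top [299.9 315.7]
[550.5168741  176.42254314 205.30935902] [ 9.59827098e-01  2.80591822e-01 -4.14016577e-04  9.49408068e-06] [ 1.95924046e-01  4.52487949e-01  1.70660431e+00 -1.10637116e-04
  9.83323512e-01  1.19796039e+00] [-0.5730059   0.25289816 -0.59463405] 14.625 55.150061689119184
```

View pics/p2.png

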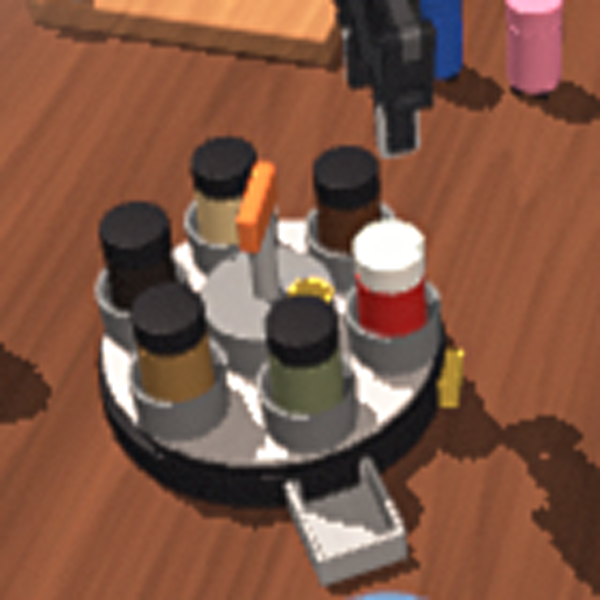

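The cartridge's cap top is at about (390,242), which matches the home prediction (387.7,242.1), so it is home, and the wheel is unchanged. Next is the bar.

Call:
carry_out(
  jaw=[0.5, 0.5, 0.5, 0.5, 0.5, 0.5, 0.5, 0.5],
  delta_pos=[
    [0, 0, 0],
    [0, 0, 0],
    [0, 0, 0],
    [0, 0, 0],
    [0, 0, 0],
    [0, 0, 0],
    [0, 0, 0],
    [0, 0, 0],
  ],
  roll=[-0.162, -0.162, -0.162, -0.162, -0.162, -0.162, -0.16, 0],
)

```text
t: 15.62
eef_pos: [550.6, 176.4, 204.8]
tool_rot: [0.66, 0.751, -0.001, -0.0]
ft_force: [-0.1, -0.2, -0.1]
opening: 42.9
grasp_force: 0.0
```

Call:
carry_out(
  jaw=[0.5, 0.5, 0.5, 0.5, 0.5],
  delta_pos=[
    [-0.02, 0.6, 0],
    [-0.02, 0.7, 0],
    [-0.01, 0.57, 0],
    [0, 0, 0],
    [0, 0, 0],
  ],
  roll=[0, 0, 0, 0, 0],
)

```text
t: 16.25
eef_pos: [624.5, 184.1, 205.2]
tool_rot: [0.66, 0.751, -0.001, -0.0]
ft_force: [0.8, -0.6, -0.5]
opening: 42.8
grasp_force: 0.0
```

Call:
carry_out(
  jaw=[0.5, 0.5, 0.5, 0.5, 0.5, 0.5, 0.5],
  delta_pos=[
    [0, 0, 0.3],
    [0, 0, 0.4],
    [0, 0, 0.4],
    [0, 0, 0.4],
    [0, 0, 0.3],
    [0, 0, 0.17],
    [0, 0, 0],
  ],
  roll=[0, 0, 0, 0, 0, 0, 0],
)

```text
t: 17.12
eef_pos: [625.3, 184.2, 126.5]
tool_rot: [0.66, 0.752, -0.0, -0.0]
ft_force: [-0.2, 0.0, 0.8]
opening: 42.6
grasp_force: 0.0
```

Call:
carry_out(
  jaw=[0.35, 0.25, 0.15, 0.1, 0.1, 0.1, 0.1],
  delta_pos=[
    [0, 0, 0],
    [0, 0, 0],
    [0, 0, 0],
    [0, 0, 0],
    [0, 0, 0],
    [0, 0, 0],
    [0, 0, 0],
  ],
  roll=[0, 0, 0, 0, 0, 0, 0],
  grip_force=40,
)

```text
t: 18.0
eef_pos: [625.2, 184.2, 127.3]
tool_rot: [0.66, 0.751, 0.0, 0.0]
ft_force: [-3.6, 0.4, 5.6]
opening: 11.5
grasp_force: 39.7
```

```bash
python3 -c "
from station import r
o=r.observe();print(o['ft_force'],o['ft_torque'],o['eef_pos'],o['tool_rot'],o['grasp_force'])"
```

```text
[-3.59158262  0.3519766   5.56376129] [-0.12886447  0.49136527 -0.31868642] [625.2436436  184.20122767 127.2957746 ] [6.59802131e-01 7.51439383e-01 2.99549929e-05 3.55417965e-06] 39.70791757106781
```

Call:
carry_out(
  jaw=[0.1, 0.1, 0.1, 0.1, 0.1, 0.1, 0.1, 0.1],
  delta_pos=[
    [0, 0, 0],
    [0, 0, 0],
    [0, 0, 0],
    [0, 0, 0],
    [0, 0, 0],
    [0, 0, 0],
    [0, 0, 0],
    [0, 0, 0],
  ],
  roll=[0.06, 0.08, 0.1, 0.1, 0.1, 0.1, 0.1, 0.1],
)

```text
t: 19.0
eef_pos: [624.2, 184.2, 127.3]
tool_rot: [0.887, 0.461, -0.001, -0.0]
ft_force: [-9.5, -0.9, 9.4]
opening: 11.2
grasp_force: 45.5
```

Call:
carry_out(
  jaw=[0.1, 0.1, 0.1, 0.1, 0.1, 0.1, 0.1],
  delta_pos=[
    [0, 0, 0],
    [0, 0, 0],
    [0, 0, 0],
    [0, 0, 0],
    [0, 0, 0],
    [0, 0, 0],
    [0, 0, 0],
  ],
  roll=[0.09, 0.08, 0.08, 0.05, 0, 0, 0],
)

```text
t: 19.88
eef_pos: [624.0, 184.6, 127.3]
tool_rot: [0.946, 0.324, -0.001, -0.001]
ft_force: [-10.1, 2.1, 9.5]
opening: 11.0
grasp_force: 40.0
```

```bash
python3 - <<'E'
from station import r,cams
from h import *
S=cams.get_image("side");np.savez("side3.npz",**S)
cv2.imwrite("pics/p3.png",cv2.resize(S["img"][190:330,170:310],(600,600),interpolation=cv2.INTER_CUBIC)[:,:,::-1])
o=r.observe();print(o["eef_pos"],o["tool_rot"],o["ft_force"],o["ft_torque"],o["t"],o["opening"])
E
```

```text
[623.98403588 184.56843536 127.27630772] [ 9.45929321e-01  3.24370011e-01 -1.24456501e-03 -5.16090331e-04] [-10.75322302   1.21505449   9.03571727] [ 0.18814687  1.57090797 -0.20011307] 19.925 11.391420811929425
```

View pics/p3.png

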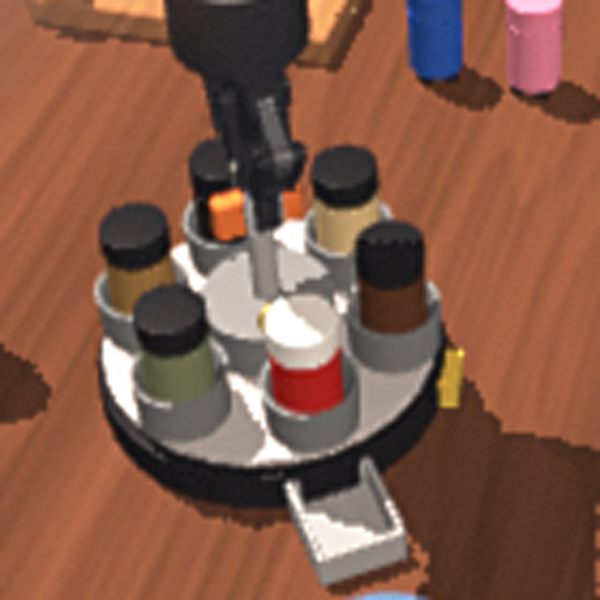

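The red cartridge, with its cap at about (303,325), now stands at the chute, and the black-capped ones line up with their earlier stations. Releasing gently and rising.

Call:
carry_out(
  jaw=[0.2, 0.3, 0.45, 0.5, 0.5, 0.5, 0.5, 0.5],
  delta_pos=[
    [0, 0, 0],
    [0, 0, 0],
    [0, 0, 0],
    [0, 0, 0],
    [0, 0, 0],
    [0, 0, -0.3],
    [0, 0, -0.6],
    [0, 0, -0.9],
  ],
  roll=[0, 0, 0, 0, 0, 0, 0, 0],
)

```text
t: 20.92
eef_pos: [625.1, 184.1, 199.7]
tool_rot: [0.946, 0.324, -0.001, -0.0]
ft_force: [0.2, 0.1, 0.3]
opening: 42.4
grasp_force: 0.0
```

Call:
carry_out(
  jaw=[0.5, 0.5, 0.5, 0.5, 0.5, 0.5],
  delta_pos=[
    [0, 0, -0.9],
    [0, 0, -0.6],
    [0, 0, 0],
    [0, 0, 0],
    [0, 0, 0],
    [0, 0, 0],
  ],
  roll=[0, 0, 0, 0, 0, 0],
)

```text
t: 21.68
eef_pos: [625.2, 184.2, 258.1]
tool_rot: [0.946, 0.324, -0.001, -0.0]
ft_force: [-0.1, -0.2, -1.0]
opening: 43.1
grasp_force: 0.0
```

```bash
python3 - <<'E'
from station import r,cams
from h import *
S=cams.get_image("side")
cv2.imwrite("pics/p4.png",cv2.resize(S["img"][190:330,170:310],(600,600),interpolation=cv2.INTER_CUBIC)[:,:,::-1])
g=lambda X:((proj(S,X)-[170,190]+.5)*600/140-.5).round(1)
for w in(.95,1.047,1.14):
    th=3.261-w; print(w,g([624.9+75*np.cos(th),184.2+75*np.sin(th),118]))
o=r.observe();print(o["eef_pos"],o["ft_force"],o["t"],o["opening"])
E
```

```text
0.95 [313.9 312. ]
1.047 [301.5 316.1]
1.14 [289.2 319.3]
[625.27847773 184.18478397 258.25384217] [-0.23882614 -0.08697002 -0.26475394] 21.725 42.616119266458114
```

View pics/p4.png

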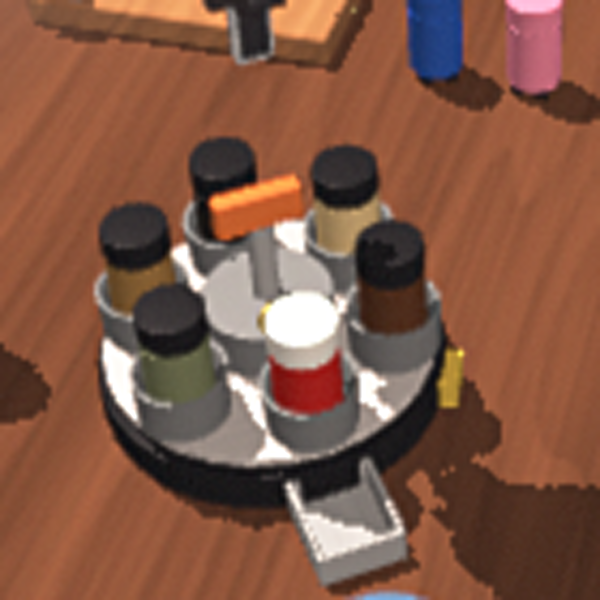

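The cap top at about (302,316) matches the predicted (301.5,316.1) for one click, the cartridge is home, and the gripper is clear.

```bash
python3 -c "
from station import r
print(r.sign_off())"
```

```text
the job is handed in; nothing more can be done
None
```

I put the paprika cartridge fully home over the blade, turned the wheel one click clockwise so it stands at the chute, let go, and handed the job in at about 22 s; the final picture matches, but no verdict came back.

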